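# Clear the bench balance, press its key and set the check weight

## Task

The bench balance needs calibrating: lift the bottle that was left on its pan and stand it upright on the round cork mat, then press the balance's key fully down with the pan empty and let it go. After that set the largest of the three check weights upright in the middle of the pan, inside the engraved ring, lowering it gently so that the sprung pan is never driven down to its stop. Leave the two smaller weights and the boxes where they are.

Things in the scene. Friction and masses are not known exactly. Their poses are not given: they have to be found in the camera images.
- pan_centre (a point): centre of the top face of the balance's round steel pan (disc 104 mm across, 4 mm thick); the point moves with the pan, and is 68 mm above the worktop when the pan is empty. A thin dark ring of radius 29 mm (mid line) is engraved round it. z up; x from the key's end of the balance towards its back
- pan (a joint): travel of the sprung pan, m: 0 = empty, up; grows as it is pressed down; 0.012 = on its stop. The spring gives 980 N/m (about 1 mm per 100 g), lightly damped (12 N s/m): a weight let fall onto it from about 12 mm or more drives it to its stop
- cal_key_top (a point): centre of the top face of the balance's only key, a round black push button 22 mm across that stands (top 66 mm above the worktop when released) in a grey housing, 38 mm across and 10 mm lower, on the front of the balance beside the dark blank display, in front of the pan; it is pressed straight down
- cal_key (a joint): travel of the key, m: 0 = released, 0.006 = fully down (takes about 4 N); springs back when let go
- balance: fixed white bench balance, 180 mm (x, front to back) by 165 mm (y), housing top 44 mm above the worktop; origin at the centre of its underside, x towards its back. The pan's centre lies at x = +30, y = 0 mm, the key at x = -62, y = -45 mm
- bottle: small brown reagent bottle with a screw cap, 46 mm across, 89 mm tall in all, straight body from 5 to about 45 mm above its base, about 0.1 to 0.2 kg; at first it stands on the pan. Origin at the centre of its underside, z up
- cork_mat: fixed round cork mat, 110 mm across, 5 mm thick, lying on the worktop to the left or right of the balance; origin at the centre of its underside
- weight_stand: fixed wooden board 212 mm (x) by 78 mm (y), 14 mm thick, on the other side of the balance; the three steel check weights stand on it in a row along its x axis, 68 mm apart, in any order; origin at the centre of its underside
- weight_large: the largest check weight: plain steel cylinder with a knob on top, 0.50 kg; body 38 mm across and 50 mm tall, knob 22 mm across, 70 mm tall in all; origin at the centre of its underside, z up
- weight_medium: middle check weight of the same shape, 28 mm across, 53 mm tall in all, 0.20 kg; origin at the centre of its underside
- weight_small: smallest check weight of the same shape, 22 mm across, 42 mm tall in all, 0.10 kg; origin at the centre of its underside
- slide_box: white box 35 x 83 x 28 mm, a bystander on the worktop; origin at the centre of its underside
- coverslip_box: small blue box 31 x 31 x 24 mm, a bystander on the worktop; origin at the centre of its underside
There are look-alikes about, which are no part of the job. What is shaped like the weight_medium but blue is not meant. What is shaped like the bottle but green is not meant.

How it is judged (in metres and radians):
On the way, in this order (a step that is already met when the one before it is completed fails the run):
1. the bottle stands upright on the cork mat, let go and at rest (horizontal distance between bottle and cork_mat below 0.034 m and height (world z) of bottle below 0.009 m and angle between bottle's own z axis and vertical below 0.1 rad and linear speed of bottle below 0.02 m/s and contact force between bottle and the fingers below 0.1 N), for 0.2 s.
2. the key is pressed fully down (more than 4.5 of 6 mm) while the pan is empty (value of joint cal_key above 0.0045 m and value of joint pan below 0.001 m), for 0.05 s.
3. the largest weight stands on the pan with its whole weight (horizontal distance between weight_large and pan_centre below 0.01 m and value of joint pan above 0.004 m and contact force between weight_large and the fingers below 0.1 N), for 0.2 s.
At the end, for the whole second after the job is handed in: largest weight upright, at rest on the pan within 10 mm of its centre; pan 4 to 6.5 mm down, key released; bottle upright, at rest on the cork mat within 34 mm of its centre; the two smaller weights upright and within 30 mm of where they were (horizontal distance between weight_large and pan_centre below 0.01 m and z of weight_large in the frame of pan_centre between -0.003 and 0.003 m and angle between weight_large's own z axis and vertical below 0.06 rad and linear speed of each of weight_large, bottle below 0.02 m/s and value of joint pan between 0.004 and 0.0065 m and value of joint cal_key below 0.0015 m and horizontal distance between bottle and cork_mat below 0.034 m and height (world z) of bottle below 0.009 m and angle between bottle's own z axis and vertical below 0.1 rad and distance of each of weight_medium, weight_small from where it was at the start of the episode below 0.03 m and angle between each of weight_medium, weight_small's own z axis and vertical below 0.15 rad); the robot touches nothing.
It fails at once if the pan is driven down to its stop (more than 10.5 of its 12 mm) (value of joint pan above 0.0105 m).
It fails at once if one of the boxes is moved by more than 30 mm (distance of any of slide_box, coverslip_box from where it was at the start of the episode above 0.03 m).
It also fails if it takes over 61 s, if anything falls off the work surface, if the arm or the gripper's body presses on something with over 40 N, if the wrist force passes 120 N, or if a joint passes its speed limit or range.

## Robot

A 6-joint arm with a two-finger parallel gripper is mounted at the origin on a cart in front of the work surface, level with it; the furniture and walls round the work are solid. World frame = base frame: x ahead of the robot, y to its left, z up, the work surface at z = 0. Lengths are in m, angles in degrees, forces in N, time in s.
With the tool pointing down it reaches from about 0.425 to 0.925 m from the base axis. Payload 12.5 kg.
Tool frame: the origin (TCP) lies midway between the tips of the shut fingers; the grasp point (between the pads) lies 19 mm behind it (env.tcp_to_grasp is the x of the grasp point in the tool frame, in m); x points along the fingers, y is the direction in which the jaws open and shut, and the axes are right-handed (so a half turn about x gives the same grasp; the last joint's range is limited). The gripper opens to 85 mm and grips with 20 to 120 N. Pads are 22 mm wide; open, the fingers measure 114 mm over their backs; the gripper's body (76 mm by 85 mm) begins 54 mm behind the grasp point. The pads swing forward as they close: fully open they stand 13 mm farther back than shut.
Start: joints at [69.122, 28.126, 89.318, -0, 62.55, -6.05], TCP at [0.16, 0.604, 0.231] pointing down, gripper open.
Joint ranges: [-177.58, 177.58], [-47.91, 125.51], [2.72, 160], [-65.01, 245.01], [3.68, 167.84], [-153.87, 153.87]. Speed limits (degrees/s): [127.2, 127.2, 159.86, 180, 180, 180].

## Interface

Orientations are given as [roll, pitch, yaw] about the fixed x, y, z axes, in that order (R = Rz(yaw) Ry(pitch) Rx(roll)).
In Python, from station import env, optics gives the robot as it stands.
- The arm moves only by the tool send_rows, never from a script. Its argument "commands" is a list of rows, each a list of 5 numbers: the shift along the world's x, y, z in mm, then the turn about the world's z in rad, then the closure, from -1 (fully open) to 1 (shut). In form: [[x, y, z, yaw, jaw], ...]. A call has 1 to 10 rows; each row shifts and turns the pose as measured when the row begins; what a row does not reach is not made up. A row lasts 1/8 s, in which the tool goes at most 62.5 mm and 10.7 degrees, less where a joint would pass 70% of its speed; a pose out of reach is approached as far as the arm can. A call is refused whole if a number of a shift passes 62.5 or a number of a turn 0.188, either way. A call with a gripper value outside its range is refused whole. The fingers move at their own pace and stop on an object; "squeeze" is the grip in N (left out, the last holds). Time passes only in rows, so rows that do not move let the fingers close. It gives the time, the measured TCP pose, the force and the opening at its end, in the units of the state.
- env.get_obs(): the state, without advancing time (a new reading comes with each control period).
- optics.snapshot(name): name is "scene" or "top"; returns the picture (420x560x3 uint8, red, green, blue); there is no depth.
- optics.camera_params(name): a dict with "K" (3x3 intrinsics, pixels), "distortion" ([k1, k2, p1, p2, k3] as OpenCV has them; the pictures are not rectified), "camera_from_world" (4x4, takes a point from world to camera coordinates). Camera axes: x right, y down, z forward; pixel columns grow to the right and rows downward; lengths in m; the calibration is good to about 2 mm. A picture is of the moment at which its call begins. camera_params takes no time and is no camera call.
- env.sign_off(): hands the job in, once; it reports no verdict.
The state is a dict: "t": time; "joint_positions": joint angles; "qd": joint speeds; "joint_torque": joint torques, N m; "position": TCP position; "ee_rot": TCP orientation; "ft_force": force on the tool from outside, world axes, zero at the start; "torque": the same for the moment, N m; "gripper_width": opening from 0.0 (shut) to 1.0 (fully open).
Only numpy, scipy, OpenCV 4.12 (cv2) and the standard library are available. Lean on these libraries where they do the work, as an engineer would, in place of code of your own. Each camera call takes 0.05 s, during which the arm holds its last target. There are 200 camera calls.

## Working session

There is one attempt and no reset: what is moved stays moved. The work goes in short steps, Python scripts to look and compute and a tool call to move; the robot and the scene stay as the last step left them, time stands still between calls to the robot, and variables do not carry over. Pictures are saved under pics/ and viewed, about 8 in all and at most 12, crops included, and the job is handed in when it is done.

Besides the shell and the picture viewer there is one more tool, called after "Request:" as name(argument=value, ...), one argument or row to a line, values as JSON. send_rows: Moves the arm, as the interface text tells. Its arguments: {"type":"object","properties":{"commands":{"type":"array","items":{"type":"array","items":{"type":"number"}}},"squeeze":{"type":"number"}},"required":["commands"]}

```bash
mkdir -p pics; cat > h.py <<'E'
import numpy as np, cv2
from station import env, optics
def snap(n,f):
    im=optics.snapshot(n); cv2.imwrite('pics/'+f,cv2.cvtColor(im,cv2.COLOR_RGB2BGR)); return im
def ray(n,uv,z):
    p=optics.camera_params(n); T=np.array(p['camera_from_world']); K=np.array(p['K'])
    q=cv2.undistortPoints(np.array([[uv]],float),K,np.array(p['distortion']))[0,0]
    R,t=T[:3,:3],T[:3,3]; c=-R.T@t; d=R.T@np.array([q[0],q[1],1]); return c+d*(z-c[2])/d[2]
def proj(n,P):
    p=optics.camera_params(n); T=np.array(p['camera_from_world'])
    return cv2.projectPoints(np.array([P],float),cv2.Rodrigues(T[:3,:3])[0],T[:3,3],np.array(p['K']),np.array(p['distortion']))[0][0,0]
E
python3 - <<'E'
from h import *
snap('top','top0.png');snap('scene','scene0.png')
for n in('top','scene'):
    T=np.array(optics.camera_params(n)['camera_from_world']);print(n,-T[:3,:3].T@T[:3,3],T[2,:3])
print(env.get_obs(), env.tcp_to_grasp)
E
```

```text
top [ 0.23253298 -0.00249194  2.02185426] [ 0.12236297 -0.00744129 -0.99245752]
scene [-0.04478573 -1.078986    1.25241224] [ 0.31301391  0.63607625 -0.70528668]
{'t': 0.1, 'joint_positions': array([ 6.91221270e+01,  2.81601607e+01,  8.93466667e+01,  5.43280235e-04,
        6.25482374e+01, -6.04780390e+00]), 'qd': array([-0.11209808, -0.12761711, -0.06939468,  0.02541873,  0.06267977,
       -0.06746765]), 'joint_torque': array([ 2.47975549e-03, -6.19437790e+01, -2.62029183e+01, -9.45790816e-05,
        2.89414806e-03,  1.76542284e-05]), 'position': array([0.1598494 , 0.60401224, 0.23079175]), 'ee_rot': array([ -96.54917919,   89.94493303, -111.37949897]), 'ft_force': array([-0.5710433 , -0.0331723 ,  0.24286385]), 'torque': array([-0.01593197, -0.009623  ,  0.00453956]), 'gripper_width': 1.0018485126700072} -0.0187
```

View pics/top0.png

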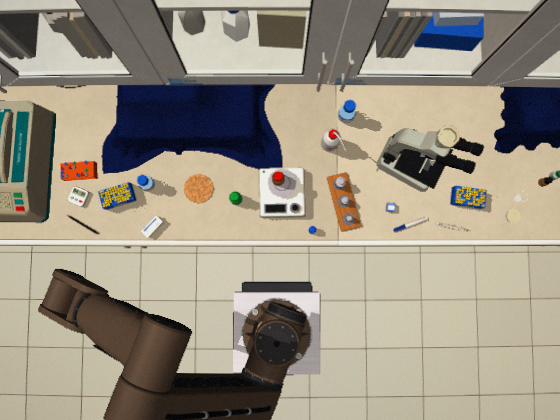

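View pics/scene0.png

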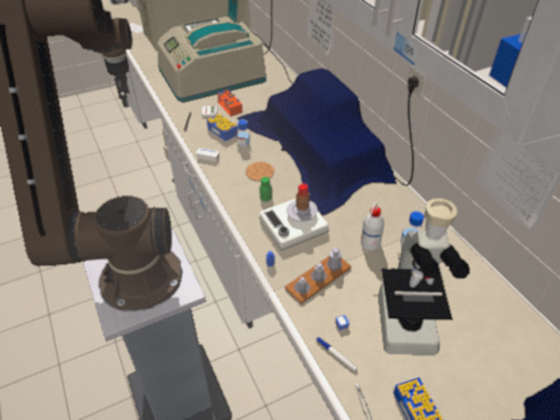

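Top view: balance (282,193) with the red-capped bottle at (279,178) and key (295,208); cork mat (199,188); green look-alike (235,198); weight stand (344,201). I'll measure these more finely.

```bash
python3 - <<'E'
from h import *
t=cv2.imread('pics/top0.png');s=cv2.imread('pics/scene0.png')
a=cv2.resize(t[150:245,170:370],None,fx=4,fy=4,interpolation=cv2.INTER_CUBIC)
cv2.imwrite('pics/c_top.png',a)
b=cv2.resize(s[150:310,235:365],None,fx=4.5,fy=4.5,interpolation=cv2.INTER_CUBIC)
b=b[:600*1]; cv2.imwrite('pics/c_sc.png',cv2.resize(s[170:305,235:365],None,fx=4.4,fy=4.4,interpolation=cv2.INTER_CUBIC))
hsv=cv2.cvtColor(t,cv2.COLOR_BGR2HSV); hs=cv2.cvtColor(s,cv2.COLOR_BGR2HSV)
def cc(m,box,nm,z,im):
    x0,y0,x1,y1=box; k=np.zeros_like(m);k[y0:y1,x0:x1]=m[y0:y1,x0:x1]
    n,l,st,c=cv2.connectedComponentsWithStats(k)
    if n<2: print(nm,'none');return
    i=1+np.argmax(st[1:,4]); r=cv2.minAreaRect(np.argwhere(l==i)[:,::-1].astype(np.float32))
    print(nm,st[i],c[i].round(1),ray(im,c[i],z).round(4),'rect',[ray(im,p,z).round(3)[:2].tolist() for p in cv2.boxPoints(r)])
ir=cv2.inRange
cc(ir(hsv,(5,90,90),(18,255,255)),(180,170,218,206),'mat',.005,'top')
cc(ir(hsv,(5,120,60),(16,255,255)),(322,165,370,235),'stand',.014,'top')
cc(ir(hsv,(0,0,170),(179,50,255)),(255,163,310,222),'bal',.044,'top')
cc(ir(hsv,(0,150,90),(5,255,255))|ir(hsv,(170,150,90),(179,255,255)),(265,165,295,190),'cap',.068+.089,'top')
cc(ir(hs,(0,150,70),(6,255,255))|ir(hs,(170,150,70),(179,255,255)),(290,180,315,200),'capS',.068+.085,'scene')
cc(ir(hs,(5,80,90),(18,255,255)),(240,160,280,185),'matS',.005,'scene')
E
```

```text
mat [184 174  29  29 679] [198.1 188. ] [0.5349 0.295  0.005 ] rect [[0.588, 0.349], [0.588, 0.243], [0.482, 0.242], [0.482, 0.347]]
stand [327 173  34  58 781] [343.3 202. ] [ 0.4813 -0.2497  0.014 ] rect [[0.577, -0.187], [0.597, -0.263], [0.391, -0.313], [0.371, -0.238]]
bal [ 259  167   46   49 1479] [280.9 190.8] [ 0.519  -0.0162  0.044 ] rect [[0.604, 0.068], [0.609, -0.097], [0.43, -0.101], [0.425, 0.062]]
cap [274 172   9   8  63] [277.8 175.5] [ 0.5563 -0.0049  0.157 ] rect [[0.569, 0.009], [0.569, -0.019], [0.544, -0.019], [0.544, 0.008]]
capS [299 183   9  13  98] [302.9 189.4] [ 0.5503 -0.0213  0.153 ] rect [[0.553, 0.012], [0.577, 0.0], [0.549, -0.05], [0.527, -0.039]]
matS [246 162  28  19 403] [259.1 170.3] [0.5329 0.2908 0.005 ] rect [[0.508, 0.358], [0.601, 0.312], [0.556, 0.217], [0.466, 0.262]]
```

View pics/c_top.png

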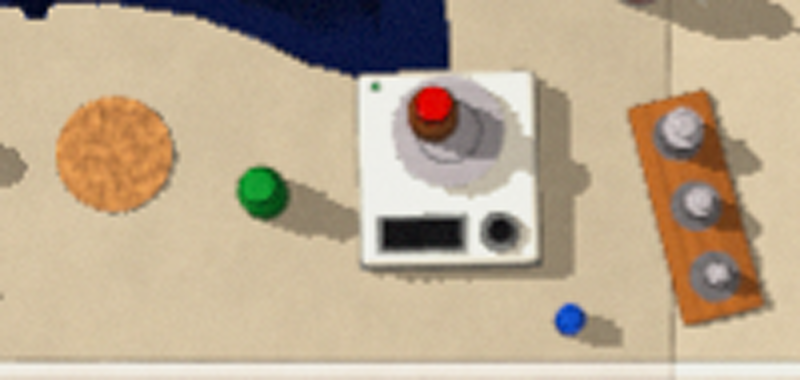

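View pics/c_sc.png

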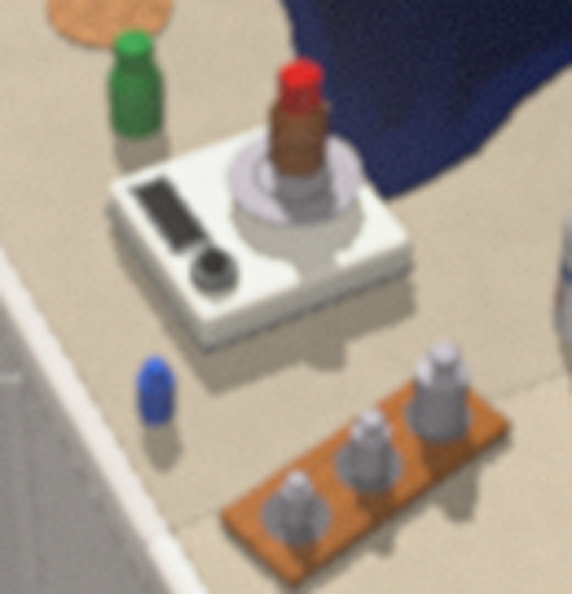

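The large weight is the far one, at crop (682,130), i.e. top (340,182). Refine and check the positions.

```bash
python3 - <<'E'
from h import *
from scipy.spatial.transform import Rotation as Ro
f=lambda x,y:(170+(x+.5)/4-.5,150+(y+.5)/4-.5)
g=lambda x,y:(235+(x+.5)/4.4-.5,170+(y+.5)/4.4-.5)
print('knob',ray('top',f(684,124),.084),'stand-based .550 -.234')
print('knobS',ray('scene',g(446,349),.084))
print('pan top',ray('top',f(453,131),.0665),'panS',ray('scene',g(296,179),.0665),'bal-based',.547,-.016)
print('key',ray('top',f(500,231),.066),ray('scene',g(213,262),.066))
print('capS',ray('scene',g(302,69),.1555),'baseT',ray('top',f(432,118),.11))
o=env.get_obs();R=Ro.from_euler('xyz',o['ee_rot'],degrees=True).as_matrix();print(R.round(3))
E
```

```text
knob [ 0.55056439 -0.23254225  0.084     ] stand-based .550 -.234
knobS [ 0.55084782 -0.23657736  0.084     ]
pan top [ 0.54668279 -0.02338305  0.0665    ] panS [ 0.54560233 -0.02730553  0.0665    ] bal-based 0.547 -0.016
key [ 0.45494135 -0.06599214  0.066     ] [ 0.45157559 -0.07578894  0.066     ]
capS [ 0.55917215 -0.00665094  0.1555    ] baseT [ 0.55142494 -0.00417659  0.11      ]
[[-0.     0.256  0.967]
 [-0.001  0.967 -0.256]
 [-1.    -0.001 -0.   ]]
```

Request:
send_rows(
  commands=[
    [33,-50,0,0,-1],
    [33,-50,0,0,-1],
    [33,-50,0,0,-1],
    [33,-50,0,0,-1],
    [33,-50,0,0,-1],
    [33,-50,0,0,-1],
    [33,-50,0,0,-1],
    [33,-50,0,0,-1],
    [33,-50,0,0,-1],
    [33,-50,0,0,-1],
  ],
  squeeze=30,
)

```text
t: 1.35
position: [0.4949, 0.0895, 0.2287]
ee_rot: [-103.0, 89.9, -117.5]
ft_force: [0.6, 0.4, 0.7]
gripper_width: 0.996
```

Request:
send_rows(
  commands=[
    [30,-45,0,0,-1],
    [25,-38,0,0,-1],
    [7,-10,0,0,-1],
    [0,0,0,0,-1],
  ],
)

```text
t: 1.85
position: [0.5592, -0.0101, 0.2273]
ee_rot: [-135.4, 89.8, -150.1]
ft_force: [-0.2, -0.2, -0.3]
gripper_width: 1.003
```

```bash
python3 - <<'E'
from h import *
print(env.get_obs()['position'])
a=snap('scene','s1.png')
cv2.imwrite('pics/s1c.png',cv2.cvtColor(cv2.resize(a[120:255,225:375],None,fx=4,fy=4,interpolation=cv2.INTER_CUBIC),cv2.COLOR_RGB2BGR))
E
```

```text
[ 0.55917608 -0.01010626  0.22727488]
```

View pics/s1c.png

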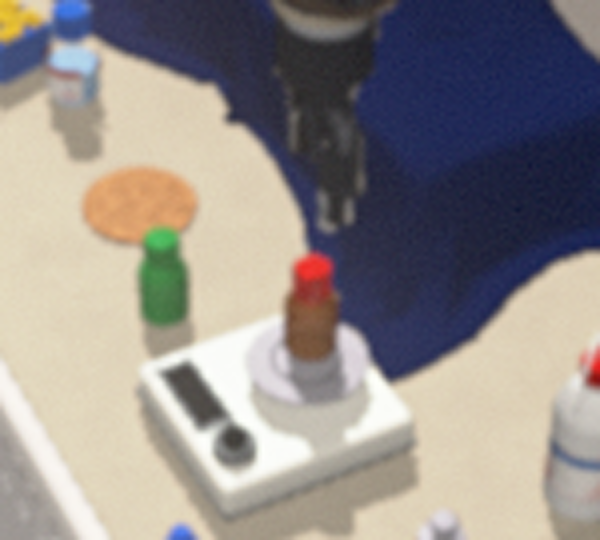

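The gripper hangs above the bottle (cap at crop (314,270)), fingers at (335,200). I'll descend.

Request:
send_rows(
  commands=[
    [-2,5,-40,0,-1],
    [0,0,-40,0,-1],
    [0,0,-30,0,-1],
    [0,0,-15,0,-1],
    [0,0,0,0,-1],
  ],
)

```text
t: 2.52
position: [0.5543, 0.0019, 0.1012]
ee_rot: [-108.4, 89.9, -122.7]
ft_force: [-0.6, -0.8, 0.7]
gripper_width: 0.997
```

Request:
send_rows(
  commands=[
    [2,-6,-10,0,-1],
    [0,0,-6,0,-1],
    [0,0,0,0,-1],
    [0,0,0,0,-1],
  ],
)

```text
t: 3.02
position: [0.5576, -0.0043, 0.0868]
ee_rot: [-20.7, 89.8, -35.0]
ft_force: [0.3, 0.1, -1.0]
gripper_width: 1.0
```

Request:
send_rows(
  commands=[
    [0,0,0,0,0.0],
    [0,0,0,0,0.4],
    [0,0,0,0,1],
    [0,0,0,0,1],
    [0,0,0,0,1],
    [0,0,0,0,1],
    [0,0,0,0,1],
    [0,0,0,0,1],
  ],
)

```text
t: 4.03
position: [0.5578, -0.0044, 0.0874]
ee_rot: [-15.3, 89.7, -29.6]
ft_force: [0.3, 0.5, 0.6]
gripper_width: 0.521
```

Width ≈44 mm, so the bottle is held. Lift.

Request:
send_rows(
  commands=[
    [0,0,10,0,1],
    [0,0,25,0,1],
    [0,0,35,0,1],
    [0,0,35,0,1],
    [0,0,20,0,1],
    [0,0,0,0,1],
  ],
)

```text
t: 4.78
position: [0.5569, -0.0042, 0.2185]
ee_rot: [-15.8, 89.8, -30.1]
ft_force: [0.6, 0.3, -1.1]
gripper_width: 0.521
```

```bash
python3 - <<'E'
from h import *
o=env.get_obs();print(o['position'],o['ft_force'],o['gripper_width'])
a=snap('scene','s2.png');b=snap('top','t2.png')
c=np.hstack([cv2.resize(a[120:255,225:365],None,fx=4,fy=4,interpolation=cv2.INTER_CUBIC)[:, :],])
cv2.imwrite('pics/s2c.png',cv2.cvtColor(c,cv2.COLOR_RGB2BGR))
E
```

```text
[ 0.55685552 -0.00419136  0.21849526] [ 0.63227078  0.32239256 -1.10720008] 0.5213297953918893
```

View pics/s2c.png

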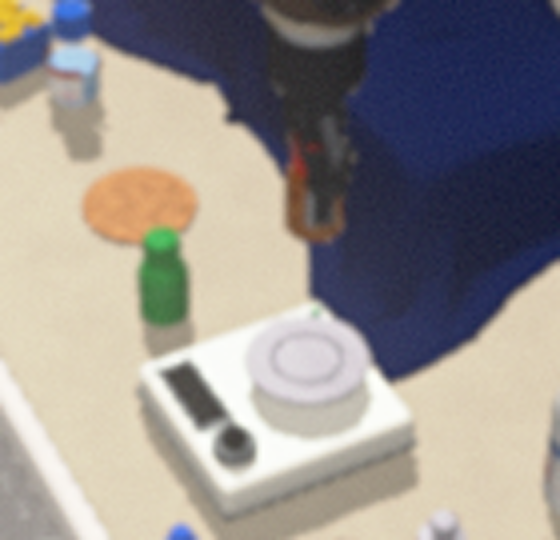

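The bottle is held and the pan is empty, with the ring at crop (308,358). Go to the mat and compute the pan centre meanwhile.

```bash
python3 - <<'E'
from h import *
print('pan',ray('scene',(225+308.5/4-.5,120+358/4-.5),.068),'key',ray('scene',(225+234.5/4-.5,120+438/4-.5),.066))
c=proj('scene',(.547,-.02,.068));a=cv2.imread('pics/s2.png');h=cv2.cvtColor(a,cv2.COLOR_BGR2HSV);b=a.astype(int)
# purple-ish pan: saturation vs. white housing
m=((h[...,0]>125)&(h[...,0]<175)&(h[...,1]>8)&(h[...,1]<60)&(h[...,2]>140)).astype(np.uint8)
k=np.zeros_like(m);k[195:225,283:320]=m[195:225,283:320]
n,l,s,cc=cv2.connectedComponentsWithStats(k);i=1+np.argmax(s[1:,4]);print(c,s[i],cc[i],ray('scene',cc[i],.068))
h=cv2.cvtColor(cv2.imread('pics/t2.png'),cv2.COLOR_BGR2HSV)
m=((h[...,2]>170)&(h[...,1]<50)).astype(np.uint8);k=np.zeros_like(m);k[163:222,255:310]=m[163:222,255:310]
n,l,s,cc=cv2.connectedComponentsWithStats(k);i=1+np.argmax(s[1:,4]);print('bal',s[i])
E
```

```text
pan [ 0.5469574  -0.02283162  0.068     ] key [ 0.45217989 -0.07530962  0.066     ]
[301.23659869 208.46305415] [306 200  12  14  48] [312.22916667 207.04166667] [ 0.58290305 -0.03042634  0.068     ]
bal [293 167  12  49 360]
```

Request:
send_rows(
  commands=[
    [-4,50,0,0,1],
    [-4,50,0,0,1],
    [-4,50,0,0,1],
    [-4,50,0,0,1],
    [-4,50,0,0,1],
    [-2,30,0,0,1],
    [0,10,0,0,1],
    [0,0,0,0,1],
  ],
)

```text
t: 5.88
position: [0.5298, 0.2928, 0.2061]
ee_rot: [-142.6, 89.1, -157.0]
ft_force: [-0.4, -0.0, -1.1]
gripper_width: 0.52
```

Request:
send_rows(
  commands=[
    [4,0,-40,0,1],
    [0,0,-50,0,1],
    [0,0,-40,0,1],
    [0,0,-25,0,1],
    [0,0,-10,0,1],
    [0,0,0,0,1],
  ],
)

```text
t: 6.62
position: [0.5353, 0.2854, 0.0363]
ee_rot: [-139.8, 89.1, -154.6]
ft_force: [-0.6, -0.3, -1.1]
gripper_width: 0.521
```

Request:
send_rows(
  commands=[
    [0,8,-5,0,1],
    [0,0,-3,0,1],
    [0,0,0,0,1],
  ],
)

```text
t: 7.0
position: [0.5364, 0.2941, 0.0303]
ee_rot: [-138.8, 89.3, -153.6]
ft_force: [0.1, 0.1, -0.7]
gripper_width: 0.519
```

Request:
send_rows(
  commands=[
    [0,0,-2,0,1],
    [0,0,-2,0,1],
    [0,0,0,0,1],
  ],
)

```text
t: 7.38
position: [0.5366, 0.2943, 0.0267]
ee_rot: [-138.4, 89.4, -153.2]
ft_force: [0.1, 0.7, -1.0]
gripper_width: 0.524
```

Request:
send_rows(
  commands=[
    [0,0,-1.5,0,1],
    [0,0,-1,0,1],
    [0,0,0,0,1],
  ],
)

```text
t: 7.75
position: [0.5367, 0.2944, 0.0264]
ee_rot: [-137.7, 89.4, -152.5]
ft_force: [-0.2, -0.2, -0.7]
gripper_width: 0.522
```

Request:
send_rows(
  commands=[
    [0,0,-2,0,1],
    [0,0,0,0,1],
  ],
)

```text
t: 8.0
position: [0.5369, 0.2945, 0.0263]
ee_rot: [-137.3, 89.5, -152.1]
ft_force: [0.3, -0.1, -0.2]
gripper_width: 0.522
```

Touched down (height stalls, force unloads). Release and back off.

Request:
send_rows(
  commands=[
    [0,0,0,0,0.3],
    [0,0,0,0,-0.3],
    [0,0,0,0,-1],
    [0,0,0,0,-1],
    [0,0,0,0,-1],
    [0,0,20,0,-1],
    [0,0,45,0,-1],
    [0,0,50,0,-1],
    [0,0,40,0,-1],
    [0,0,20,0,-1],
  ],
)

```text
t: 9.25
position: [0.5354, 0.2938, 0.2038]
ee_rot: [-139.4, 89.2, -154.2]
ft_force: [-0.3, 0.2, -0.8]
gripper_width: 1.005
```

```bash
python3 - <<'E'
from h import *
a=snap('scene','s3.png');b=snap('top','t3.png')
A=cv2.resize(a[120:245,225:365],None,fx=4,fy=4,interpolation=cv2.INTER_CUBIC)
cv2.imwrite('pics/s3c.png',cv2.cvtColor(A,cv2.COLOR_RGB2BGR))
h=cv2.cvtColor(a,cv2.COLOR_RGB2HSV);m=cv2.inRange(h,(0,150,70),(6,255,255))|cv2.inRange(h,(170,150,70),(179,255,255))
k=np.zeros_like(m);k[130:180,240:285]=m[130:180,240:285]
n,l,s,c=cv2.connectedComponentsWithStats(k);i=1+np.argmax(s[1:,4]);print(s[i],c[i],ray('scene',c[i],.085))
E
```

```text
[256 151   7  10  57] [259.03508772 155.21052632] [0.53104953 0.28068335 0.085     ]
```

View pics/s3c.png

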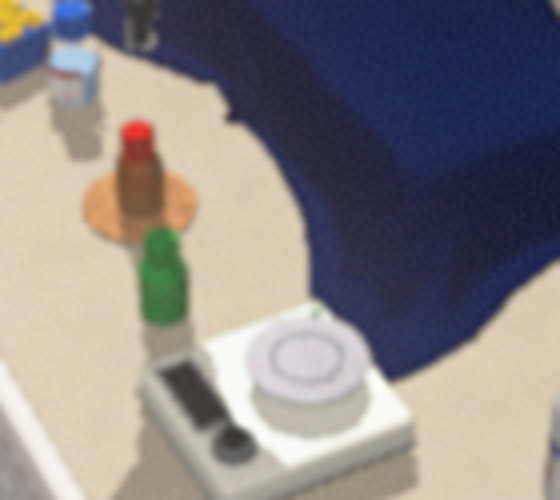

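The bottle stands on the mat, behind the green look-alike in this view. Next, a top view of the empty pan and key.

```bash
python3 - <<'E'
from h import *
b=cv2.imread('pics/t3.png')
cv2.imwrite('pics/t3c.png',cv2.resize(b[160:222,250:312],None,fx=9,fy=9,interpolation=cv2.INTER_CUBIC))
E
```

```text
(no output)
```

View pics/t3c.png

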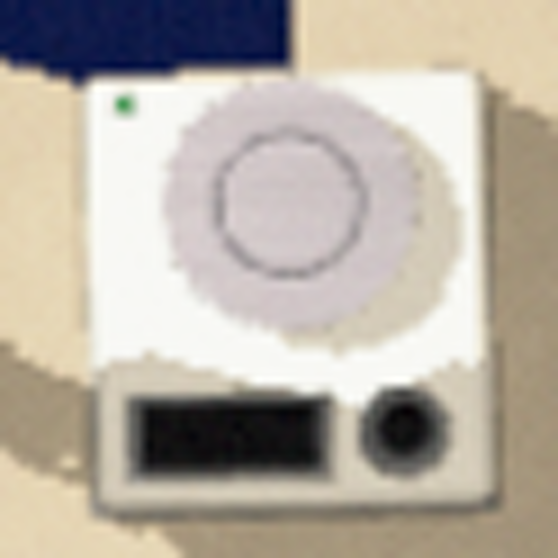

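Request:
send_rows(
  commands=[
    [-12,-50,0,0,0],
    [-12,-50,0,0,1],
    [-12,-50,0,0,1],
    [-12,-50,0,0,1],
    [-12,-50,0,0,1],
    [-10,-50,0,0,1],
    [-8,-40,0,0,1],
    [-2,-20,0,0,1],
    [0,0,0,0,1],
  ],
)

```text
t: 10.48
position: [0.4486, -0.0759, 0.1948]
ee_rot: [-153.5, 88.8, -168.2]
ft_force: [-0.8, -0.1, 0.2]
gripper_width: 0.001
```

The ring centre is at crop (290,203) and the key at (404,427).

```bash
python3 - <<'E'
from h import *
f=lambda x,y:(250+(x+.5)/9-.5,160+(y+.5)/9-.5)
print(ray('top',f(290.5,203),.068),ray('top',f(404,427),.066))
b=cv2.cvtColor(cv2.imread('pics/t3.png'),cv2.COLOR_BGR2HSV)[160:222,250:312]
m=((b[...,0]>140)&(b[...,0]<178)&(b[...,1]>8)&(b[...,1]<50)&(b[...,2]>150)).astype(np.uint8)
n,l,s,c=cv2.connectedComponentsWithStats(m);i=1+np.argmax(s[1:,4]);(q,r)=cv2.minEnclosingCircle(np.argwhere(l==i)[:,::-1].astype(np.float32));print(s[i],c[i],q,r,ray('top',(250+q[0],160+q[1]),.068))
E
```

```text
[ 0.54741229 -0.01956838  0.068     ] [ 0.45631117 -0.06534081  0.066     ]
[ 19   9  26  27 291] [31.48453608 21.90721649] (31.53592872619629, 22.044910430908203) 13.256281852722168 [ 0.54765565 -0.01848375  0.068     ]
```

Request:
send_rows(
  commands=[
    [7,10,-30,0,1],
    [0,0,-40,0,1],
    [0,0,-30,0,1],
    [0,0,-10,0,1],
    [0,0,0,0,1],
  ],
)

```text
t: 11.1
position: [0.4554, -0.062, 0.0805]
ee_rot: [-156.2, 88.7, -170.8]
ft_force: [-0.2, 0.0, 0.1]
gripper_width: -0.002
```

Request:
send_rows(
  commands=[
    [1,-4,-8,0,1],
    [0,0,-4,0,1],
    [0,0,-3,0,1],
    [0,0,0,0,1],
  ],
)

```text
t: 11.6
position: [0.4575, -0.0664, 0.0666]
ee_rot: [-151.2, 88.9, -165.8]
ft_force: [0.9, -0.5, -0.4]
gripper_width: 0.0
```

Request:
send_rows(
  commands=[
    [0,0,-3,0,1],
    [0,0,-3,0,1],
    [0,0,-2,0,1],
    [0,0,0,0,1],
  ],
)

```text
t: 12.1
position: [0.4577, -0.0664, 0.06]
ee_rot: [-147.8, 89.0, -162.5]
ft_force: [-2.4, 0.7, 9.6]
gripper_width: -0.002
```

Key is fully down (z=0.060, 9.6 N). Release and go to the large weight, turning the jaws across the stand.

Request:
send_rows(
  commands=[
    [0,0,0,0,1],
    [0,0,10,0,1],
    [0,0,40,0,0],
    [0,0,45,0,-1],
    [20,-40,0,0.16,-1],
    [20,-40,0,0.16,-1],
    [20,-40,0,0.16,-1],
    [20,-30,0,0.03,-1],
    [10,-12,0,0,-1],
    [0,0,0,0,-1],
  ],
)

```text
t: 13.35
position: [0.5488, -0.2323, 0.1621]
ee_rot: [-142.5, 89.0, -127.0]
ft_force: [-0.2, 0.2, 0.4]
gripper_width: 0.997
```

```bash
python3 - <<'E'
from h import *
from scipy.spatial.transform import Rotation as Ro
o=env.get_obs();R=Ro.from_euler('xyz',o['ee_rot'],degrees=True).as_matrix();print(o['position'],R.round(3)[:,1],R.round(3)[:,0],o['joint_positions'].round(0))
E
```

```text
[ 0.54883028 -0.23231424  0.1621455 ] [-0.268  0.963 -0.011] [-0.011 -0.014 -1.   ] [ -29.   30.   98.   -1.   52. -134.]
```

Request:
send_rows(
  commands=[
    [2,-1,-40,0,-1],
    [0,0,-40,0,-1],
    [0,0,-30,0,-1],
    [0,0,-12,0,-1],
    [0,0,0,0,-1],
  ],
)

```text
t: 13.98
position: [0.5487, -0.2277, 0.0393]
ee_rot: [-144.2, 89.0, -128.6]
ft_force: [0.8, -0.5, 0.1]
gripper_width: 0.999
```

Request:
send_rows(
  commands=[
    [2,-6,-8,0,-1],
    [0,0,-6,0,-1],
    [0,0,-2,0,-1],
    [0,0,0,0,-1],
  ],
)

```text
t: 14.48
position: [0.5519, -0.2344, 0.0251]
ee_rot: [-131.1, 89.0, -115.5]
ft_force: [0.6, 0.6, 0.3]
gripper_width: 1.001
```

Request:
send_rows(
  commands=[
    [0,0,-1,0,0.0],
    [0,0,0,0,0.4],
    [0,0,0,0,1],
    [0,0,0,0,1],
    [0,0,0,0,1],
    [0,0,0,0,1],
    [0,0,0,0,1],
    [0,0,0,0,1],
  ],
  squeeze=50,
)

```text
t: 15.48
position: [0.552, -0.2346, 0.0247]
ee_rot: [-128.5, 89.0, -113.0]
ft_force: [0.9, -0.8, 0.4]
gripper_width: 0.432
```

Request:
send_rows(
  commands=[
    [0,0,10,0,1],
    [0,0,30,0,1],
    [0,0,40,0,1],
    [0,0,40,0,1],
    [0,0,25,0,1],
    [0,40,0,0,1],
    [0,45,0,0,1],
    [0,45,0,0,1],
    [0,45,0,0,1],
    [0,25,0,0,1],
  ],
)

```text
t: 16.73
position: [0.5479, -0.0289, 0.176]
ee_rot: [-146.1, 89.0, -130.7]
ft_force: [-0.6, -0.9, -5.5]
gripper_width: 0.431
```

Request:
send_rows(
  commands=[
    [0,0,0,0,1],
    [0,0,0,0,1],
  ],
)

```text
t: 16.98
position: [0.5473, -0.0275, 0.1765]
ee_rot: [-147.7, 89.0, -132.2]
ft_force: [-0.3, -0.8, -4.7]
gripper_width: 0.432
```

Request:
send_rows(
  commands=[
    [1,8,-20,0,1],
    [0,0,-30,0,1],
    [0,0,-20,0,1],
    [0,0,-8,0,1],
    [0,0,0,0,1],
  ],
)

```text
t: 17.6
position: [0.549, -0.0239, 0.0974]
ee_rot: [-142.0, 89.0, -126.8]
ft_force: [-0.1, 1.2, -5.2]
gripper_width: 0.431
```

```bash
python3 - <<'E'
from h import *
print(env.get_obs()['position'])
a=snap('scene','s4.png');
A=cv2.resize(a[170:245,250:350],None,fx=7,fy=7,interpolation=cv2.INTER_CUBIC)
cv2.imwrite('pics/s4c.png',cv2.cvtColor(A,cv2.COLOR_RGB2BGR))
E
```

```text
[ 0.54895736 -0.02389012  0.09737734]
```

View pics/s4c.png

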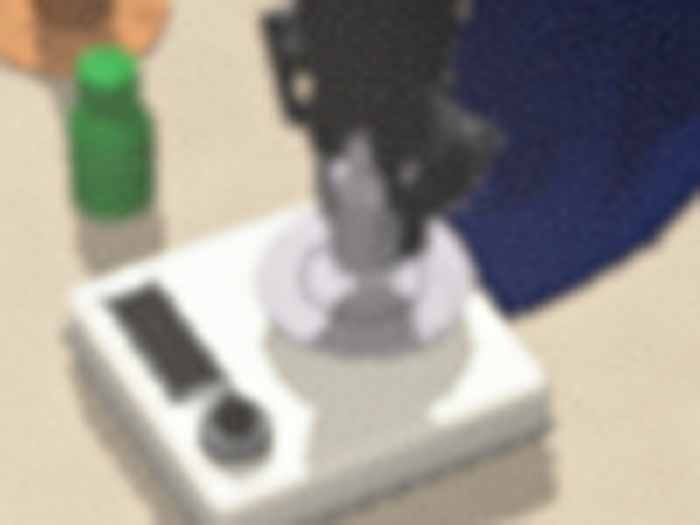

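The weight is over the pan, its base at crop (365,262) and the ring near (365,275). Lower gently.

Request:
send_rows(
  commands=[
    [0,5,-6,0,1],
    [0,0,-4,0,1],
    [0,0,-3,0,1],
    [0,0,0,0,1],
  ],
)

```text
t: 18.15
position: [0.5499, -0.0186, 0.0855]
ee_rot: [-131.2, 89.1, -116.0]
ft_force: [-0.4, -0.4, -5.4]
gripper_width: 0.428
```

Request:
send_rows(
  commands=[
    [-1,0,-3,0,1],
    [0,0,-3,0,1],
    [0,0,-2,0,1],
    [0,0,0,0,1],
  ],
)

```text
t: 18.65
position: [0.549, -0.0187, 0.0772]
ee_rot: [-129.3, 89.1, -114.1]
ft_force: [-0.7, 0.4, -3.2]
gripper_width: 0.431
```

Request:
send_rows(
  commands=[
    [0,0,-2,0,1],
    [0,0,-1.5,0,1],
    [0,0,0,0,1],
  ],
)

```text
t: 19.02
position: [0.549, -0.0187, 0.074]
ee_rot: [-128.5, 89.1, -113.3]
ft_force: [-2.0, -0.7, -0.5]
gripper_width: 0.432
```

Nearly the whole weight is on the pan. Release and withdraw.

Request:
send_rows(
  commands=[
    [0,0,0,0,0.3],
    [0,0,0,0,-0.3],
    [0,0,0,0,-1],
    [0,0,0,0,-1],
    [0,0,0,0,-1],
    [0,0,20,0,-1],
    [0,0,40,0,-1],
    [0,0,50,0,-1],
    [0,0,50,0,-1],
    [0,0,20,0,-1],
  ],
)

```text
t: 20.27
position: [0.5484, -0.0187, 0.2585]
ee_rot: [-133.5, 89.1, -118.3]
ft_force: [0.3, -0.0, -1.0]
gripper_width: 1.0
```

Request:
send_rows(
  commands=[
    [0,60,0,0,-1],
    [-10,60,0,0,-1],
    [-10,60,0,0,-1],
    [-10,60,0,0,-1],
    [-10,60,0,0,-1],
    [0,30,0,0,-1],
    [0,0,0,0,-1],
  ],
)

```text
t: 21.15
position: [0.5063, 0.3202, 0.261]
ee_rot: [-111.9, 89.2, -96.9]
ft_force: [0.1, -0.3, 0.4]
gripper_width: 1.001
```

```bash
python3 - <<'E'
from h import *
o=env.get_obs();print(o['t'],o['position'],o['ft_force'])
a=snap('scene','s5.png');b=snap('top','t5.png')
A=cv2.resize(a[160:280,235:365],(433,400),interpolation=cv2.INTER_CUBIC);B=cv2.resize(b[160:222,250:312],(360,400),interpolation=cv2.INTER_CUBIC)
cv2.imwrite('pics/e5.png',cv2.cvtColor(np.hstack([A,B]),cv2.COLOR_RGB2BGR))
E
```

```text
21.15 [0.5063227  0.32022463 0.26104438] [ 0.0642678  -0.3386906   0.37409875]
```

View pics/e5.png

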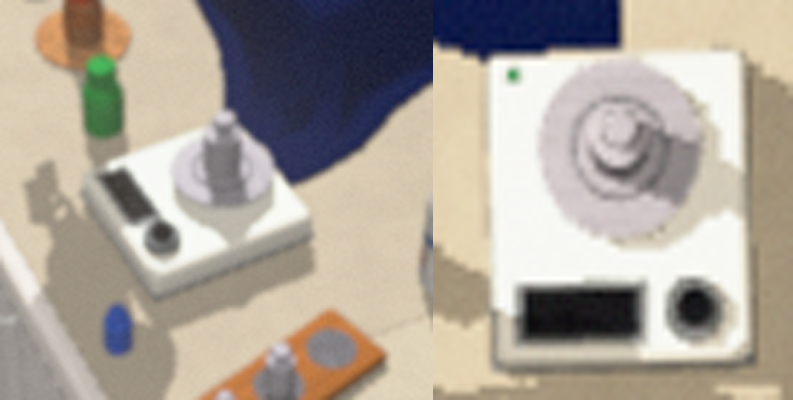

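```bash
python3 - <<'E'
from h import *
f=lambda x,y:(250+(x-433+.5)/5.806-.5,160+(y+.5)/6.452-.5)
print('knob',ray('top',f(622,127),.133),'body top',ray('top',f(619,139),.108),'ring',ray('top',f(620,148),.063))
E
```

```text
knob [ 0.54711759 -0.02008126  0.133     ] body top [ 0.54454632 -0.01846471  0.108     ] ring [ 0.54671883 -0.01946837  0.063     ]
```

The weight is upright, about 1–2 mm from the ring centre. Handing in.

```bash
python3 -c "
from station import env; print(env.sign_off())"
```

```text
the job is handed in; nothing more can be done
None
```

I moved the bottle to the cork mat, pressed and released the key with the pan empty, then set the large weight in the ring on the pan. I handed in at about 21 s of the 61 s allowed; the hand-in gives no verdict.

- **Bottle:** it stood upright on the mat in the view taken after release. I put it down within about 3 mm of the measured mat centre. A side-view check of its cap read about 13 mm off in y, still inside the 34 mm limit; that camera read several mm low in y for most things I measured.
- **Key:** it went down to z = 0.060, which is full travel, at about 10 N. It looks released in the last pictures.
- **Large weight:** it stands upright, with its knob within about 1 mm of the ring centre (the body-top reading was about 2.5 mm off). I lowered it until almost all its weight was on the pan before letting go, so the pan should be about 5 mm down. I could not read the pan's travel directly.
- **Everything else:** I made no contact with the small weights or the boxes. The last crop shows the medium weight standing and only the top of the small one. The boxes were outside it, so I did not check them again. The arm was clear of everything at hand-in.

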